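# Wind and start the clockwork timer

### The arm

A 6-joint arm with a two-finger parallel gripper is mounted at the origin on the work surface. World frame = base frame: x ahead of the robot, y to its left, z up, the work surface at z = 0. Lengths are in m, angles in rad, forces in N, time in s.
With the tool pointing down it reaches from about 0.35 to 0.85 m from the base axis. Payload 8.1 kg.
Tool frame: the origin (TCP) lies between the finger pads; the fingertips stand 17 mm ahead of it and the grasp point (between the pads) lies 2 mm behind it; z points along the fingers, y is the line along which they close (so a half turn about z gives the same grasp; the last joint's range is limited). The gripper opens to 85 mm and grips with 20 to 120 N. Pads are 22 mm wide; open, the fingers measure 114 mm over their backs; the gripper's body (76 mm by 85 mm) begins 54 mm behind the grasp point. The pads swing forward as they close: fully open they stand 13 mm farther back than shut.
Start: joints at [-1.434, 0.13, 1.488, -0, 1.523, -0.085], TCP at [0.132, -0.585, 0.248] pointing down, gripper open.
Joint ranges: [-2.96, 2.96], [-0.89, 2.26], [0.02, 2.5], [-1.34, 4.48], [0, 2.73], [-2.66, 2.66]. Speed limits (rad/s): [2.39, 2.39, 2.79, 3.14, 3.14, 3.14].

### API

Orientations are given as a rotation vector (axis times angle).
In Python, from cell import read_state, grab_frame, close_job, find_in, regions_of, place_of gives the robot as it stands.
- The arm moves only by the tool play_rows, never from a script. Its argument "targets" is text: rows parted by semicolons, each of 7 numbers parted by spaces: the shift along the tool's x, y, z in m, then the turn, a rotation vector about the tool's x, y, z in degrees, then the finger opening in m, from 0 to 0.0854. In form: tx ty tz ax ay az jaw; .... A call has exactly 10 rows; each row shifts and turns the commanded pose from where the row before left it, along the tool's axes as they then stand; what a row does not reach is not made up. A row lasts 1/8 s, in which the tool goes at most 62.5 mm and 10.7 degrees, less where a joint would pass 70% of its speed; a pose out of reach is approached as far as the arm can. A call is refused whole if a number of a shift passes 0.0625 or a number of a turn 10.7, either way. A call with a gripper value outside its range is refused whole. The fingers move at their own pace and stop on an object; the grip force is fixed at half the most. Time passes only in rows, so rows that do not move let the fingers close, or fill a call up. It gives the time, the measured TCP pose, the force, the opening and the grip force at its end, in the units of the state.
- read_state(): the state, without advancing time (a new reading comes with each control period).
- grab_frame(name): name is "scene" or "top"; returns a dict with "color" (480x640x3 uint8, red, green, blue), "mtx" (3x3 intrinsics, pixels), "rvec" (rotation vector, rad) and "tvec" (3), from world to camera coordinates, as OpenCV has them. Camera axes: x right, y down, z forward; pixel columns grow to the right and rows downward; lengths in m; the calibration is good to about 2 mm. A picture is of the moment at which its call begins. There is no depth.
- close_job(): hands the job in; it is judged then, once.
Trained networks look in a picture, given as the dict that the camera call returned (one of the last four; its "shot" number tells which), for a name from the list of things; names that differ only in an ending like _2 or _b are one class to them, and where a whole thing is asked for, a point or a joint stands for the part that bears it (a point fixed in the world has none). Each returns a list of dicts, best first, with "p" (0 to 1); they miss things now and then, are a little off and sometimes report something else, mostly with a low value. They report only what shows in the picture. A call takes as long as a camera call.
- find_in(picture, name): "extent" ([left, top, width, height] as shares, 0 to 1, of the picture: columns of its width, rows of its height, round what is visible of it).
- regions_of(picture, name): "region" (480x640 bool, what is visible of it) and "extent" ([left, top, width, height] as shares, 0 to 1, of the picture: columns of its width, rows of its height, round what is visible of it).
- place_of(picture, name): "centre" ([row, column] as shares, 0 to 1, of the picture: columns of its width, rows of its height: a listed point, or the origin of a listed thing).
The state is a dict: "clock": time; "joint_pos": joint angles; "dq": joint speeds; "joint_torque": joint torques, N m; "position": TCP position; "orientation": TCP orientation; "force": force on the tool from outside, world axes, zero at the start; "wrist_torque": the same for the moment, N m; "finger_gap": finger opening in m; "finger_force": force on a finger pad.
Only numpy, scipy, OpenCV 4.12 (cv2) and the standard library are available. Lean on these libraries where they do the work, as an engineer would, in place of code of your own. Each camera call takes 0.05 s, during which the arm holds its last target. There are 200 camera calls.

### The job

Get the clockwork timer among the syrup bottles wound and running: first swing its brake lever clockwise to the last notch so that it stays there, then, with the brake on, wind the butterfly key clockwise, as many part turns as it takes, until it will go no further. Finally press the round steel release button beside the lever fully down so that the lever springs right back, and let go of everything. Do not knock over or shove any of the bottles and other things standing around.

Things in the scene. Friction and masses are not known exactly. Their poses are not given: they have to be found in the camera images.
- timer: Clockwork timer screwed to the counter: flat grey case with aluminium deck, 160 mm (its x) by 260 (its y) by 65 high; fixed. Origin under the case's centre, z up. In its frame: key axis at x 0, y -75 mm; brake pivot x 50, y 45; release button x 37, y 93.
- key_grip (a point): Middle of the steel butterfly key's upright wing, on the upright key axis, 40 mm above the deck (z 105 mm). The wing is a flat blade 62 mm long along this point's x, 10 thick along its y, 34 high (17 above and below this point), on a round stem of 16 mm diameter. Turns with the key. Only the lever, at least 75 mm from the axis, rises above the deck near it.
- key (a joint): Turn of the key, rad; grows as it is wound CLOCKWISE seen from above. The mainspring pulls it back but a ratchet (a click each 0.26 rad) holds it: let go, it drops back at most one click. Starts part wound, at 1.3 to 2.9. Solid stop at 5.30; let go there it settles on the last click, 5.17 = fully wound (the click before: 4.91). Winding takes 0.1 to 0.2 N m.
- lever_handle (a point): Brake lever's handle: an upright black round grip of 20 to 22 mm diameter, from 15 to 70 mm above the deck, on the end of a flat steel arm (arm top 22 mm above the deck). This point is on the grip's axis, 48 mm above the deck (113 mm above the counter), 85 mm from the lever's pivot.
- lever_pivot (a point): Upright pivot axis of the brake lever, at deck height (65 mm above the counter). The handle swings about it in a level arc of 85 mm radius.
- lever (a joint): Swing of the brake lever, rad: 0 at rest (off), growing CLOCKWISE seen from above to a stop at 1.03. At 0 the arm points 200 degrees counter-clockwise from the timer's +x. A spring pulls it to 0 (2 to 5 N at the handle); it clicks into notches at 0.5, 0.7 and 0.9: swung just past one and let go, it stays there. Last notch (0.9) = fully on. Pressing the release button frees it to spring back to 0.
- release_top (a point): Centre of the top of the release button: an upright plain steel button of 28 mm diameter, 26 mm above the deck (91 mm above the counter) in a dark collar, 50 mm from the lever's pivot and clear of the lever's swing (not the flat hub on the lever's pivot).
- release (a joint): How far the release button is pressed down, 0 (up) to 9 mm, in m; sprung, about 1.7 N to start and 4.2 N fully down. It also dips by itself as the lever clicks over the notches. From about 6 mm down it frees the lever.
- syrup_a: Bystander: tall amber bottle, 68 mm diameter, 210 mm high, standing upright near the timer, loose; origin under its centre.
- syrup_b: Bystander: tall clear bottle, 68 mm diameter, 210 mm high, standing upright near the timer, loose; origin under its centre.
- jar: Bystander: glass jar with steel lid, 72 mm diameter, 110 mm high, standing upright near the timer, loose; origin under its centre.
- shaker: Bystander: open steel shaker cup, 76 mm diameter at the rim, 140 mm high, standing upright near the timer, loose; origin under its centre.
- syrup_c: Bystander: amber bottle with black cap, 68 mm diameter, 180 mm high, standing upright near the timer, loose; origin under its centre.
- mug: Bystander: white mug with one handle on its own +y side, 72 mm diameter, 85 mm high, standing upright near the timer, loose; origin under its centre.
- spoon: Bystander: steel spoon 180 mm long, lying on the counter; loose.

How it is judged:
On the way, in this order (a step that is already met when the one before it is completed fails the run):
1. the brake lever is in its last notch (value of joint lever above 0.82 rad), for 0.3 s.
2. with the brake still on, the key is fully wound (value of joint key above 5.05 rad and value of joint lever above 0.82 rad), for 0.2 s.
3. the release button is pressed down (value of joint release above 0.006 m), for 0.05 s.
At the end, for the whole second after the job is handed in: The key is fully wound (joint above 5.05 rad, that is on its last click), the brake lever is back at rest (below 0.08 rad) and the release button is up again (less than 2 mm down) (value of joint key above 5.05 rad and value of joint lever below 0.08 rad and value of joint release below 0.002 m); the robot touches nothing.
It fails at once if a bystander is knocked over or shoved by more than 40 mm (distance of any of syrup_a, syrup_b, jar, shaker, syrup_c, mug, spoon from where it was at the start of the episode above 0.04 m).
It also fails if it takes over 64 s, if anything falls off the work surface, if the arm or the gripper's body presses on something with over 40 N, if the wrist force passes 120 N, or if a joint passes its speed limit or range.

## Working session

There is one attempt and no reset: what is moved stays moved. The work goes in short steps, Python scripts to look and compute and a tool call to move; the robot and the scene stay as the last step left them, time stands still between calls to the robot, and variables do not carry over. Pictures are saved under pics/ and viewed, at most 10 in all, crops included, and the job is handed in when it is done.

Besides the shell and the picture viewer there is one more tool, called after "Call:" by a JSON object that holds its "api" and its "payload". play_rows: Moves the arm, as the interface text tells. Its arguments: {"type":"object","properties":{"targets":{"type":"string"}},"required":["targets"]}

```bash
mkdir -p pics
cat > h.py <<'E'
import numpy as np,cv2
from cell import *
from scipy.spatial.transform import Rotation as R
def ray(f,px):
    Rm=cv2.Rodrigues(np.array(f["rvec"],float))[0];t=np.array(f["tvec"],float).ravel()
    d=Rm.T@np.linalg.inv(np.array(f["mtx"],float))@np.array([px[0],px[1],1.]);o=-Rm.T@t
    return o,d/np.linalg.norm(d)
def atz(f,px,z):
    o,d=ray(f,px);return o+d*(z-o[2])/d[2]
def tri(a,b):
    A=0;B=0
    for o,d in(a,b):
        P=np.eye(3)-np.outer(d,d);A=A+P;B=B+P@o
    return np.linalg.solve(A,B)
def save(f,n): cv2.imwrite(f"pics/{n}.png",cv2.cvtColor(np.asarray(f["color"]),cv2.COLOR_RGB2BGR))
def proj(f,p):
    return cv2.projectPoints(np.array(p,float).reshape(-1,3),np.array(f["rvec"],float),np.array(f["tvec"],float),np.array(f["mtx"],float),None)[0].reshape(-1,2)
E
python3 - <<'E'
from h import *
np.set_printoptions(precision=4,suppress=True)
s=grab_frame("scene");t=grab_frame("top");save(s,"s0");save(t,"t0")
for f in(s,t):print(ray(f,(320,240)))
Z=dict(timer=0,key_grip=.105,lever_handle=.113,lever_pivot=.065,release_top=.091,syrup_a=0,syrup_c=0,jar=0,shaker=0,mug=0,spoon=0)
for n,z in Z.items():
  for m,f in(("s",s),("t",t)):
    for q in place_of(f,n)[:3]:
      px=(q["centre"][1]*640,q["centre"][0]*480)
      print(n,m,round(q["p"],2),np.round(px,1),atz(f,px,z)[:2])
st=read_state();print(st)
E
```

```text
(array([1.1513, 0.6461, 0.7085]), array([-0.6304, -0.5043, -0.5902]))
(array([0.3078, 0.0964, 1.1113]), array([ 0.182 ,  0.0027, -0.9833]))
timer s 0.66 [210.3 250.3] [ 0.5656 -0.1171]
timer s 0.42 [263.1 303.7] [0.6171 0.0825]
timer t 0.67 [411.6 214.1] [ 0.5774 -0.1199]
timer t 0.32 [376.6 183.7] [ 0.6528 -0.0372]
key_grip s 0.5 [180.  195.3] [ 0.5632 -0.1924]
key_grip t 0.78 [451.5 207.2] [ 0.5676 -0.1868]
key_grip t 0.42 [443.9 278.3] [ 0.4124 -0.1639]
lever_handle s 0.83 [217.8 204. ] [ 0.5461 -0.0968]
lever_handle s 0.63 [195.3 245.2] [ 0.6652 -0.0277]
lever_handle t 0.78 [414.2 217.5] [ 0.5425 -0.1033]
lever_pivot s 0.8 [196.4 246.3] [ 0.6271 -0.0777]
lever_pivot t 0.92 [398.2 187.8] [ 0.623  -0.0786]
release_top s 0.75 [216.5 239.3] [ 0.6102 -0.0355]
release_top t 0.55 [446.9 170.9] [ 0.6548 -0.1841]
release_top t 0.49 [377.2 184.9] [ 0.6218 -0.0277]
syrup_a s 0.94 [134.2 256.9] [ 0.6785 -0.224 ]
syrup_a s 0.72 [262.6 303.8] [0.6179 0.082 ]
syrup_a s 0.64 [157.1 212.5] [ 0.543 -0.321]
syrup_a t 0.84 [496.3 231.6] [ 0.5352 -0.3205]
syrup_a t 0.59 [447.8 168.1] [ 0.6929 -0.2116
[... 506 characters left out ...]
0.6 [175.1 303.6] [ 0.7186 -0.0463]
mug t 0.73 [449.  172.2] [ 0.6825 -0.2141]
mug t 0.68 [379.6 159.9] [ 0.7133 -0.0456]
spoon s 0.79 [497.4 285.8] [0.2998 0.4022]
spoon t 0.79 [189.7 330.8] [0.3004 0.3981]
{'clock': 1.2, 'joint_pos': array([-1.4344,  0.1304,  1.4882, -0.    ,  1.523 , -0.0854]), 'dq': array([-0.0002,  0.0002,  0.0007,  0.0003, -0.0011, -0.0007]), 'joint_torque': array([  0.0003, -56.9323, -50.0862,  -0.0002,   0.0011,   0.    ]), 'position': array([ 0.132 , -0.5853,  0.2483]), 'orientation': array([-3.1222, -0.3477,  0.    ]), 'force': array([0.0423, 0.1915, 0.1042]), 'wrist_torque': array([ 0.0294, -0.0122,  0.0194]), 'finger_force': 0.0, 'finger_gap': 0.0853455135322932}
```

Run:
```python
import cv2
a=cv2.imread("pics/t0.png")[120:300,310:530];b=cv2.imread("pics/s0.png")[140:340,100:340]
cv2.imwrite("pics/t1.png",cv2.resize(a,None,fx=3.3,fy=3.3,interpolation=2))
cv2.imwrite("pics/s1.png",cv2.resize(b,None,fx=3,fy=3,interpolation=2))
```

```text
(no output)
```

View pics/t1.png

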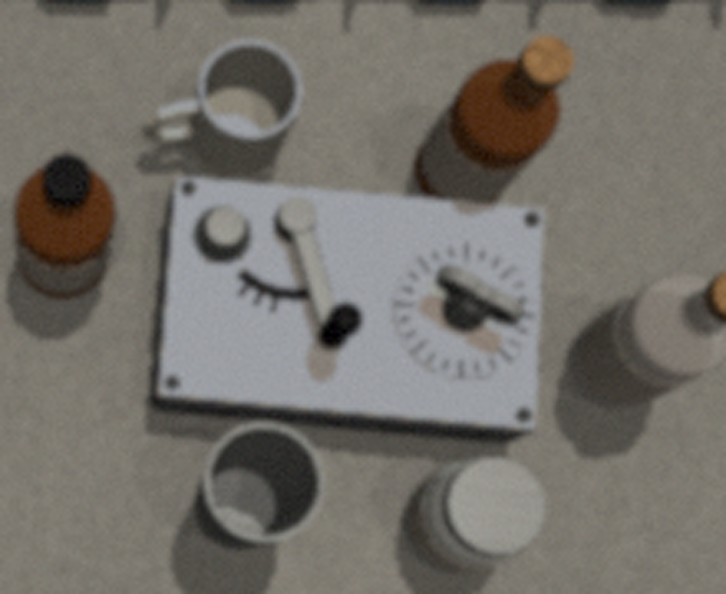

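View pics/s1.png

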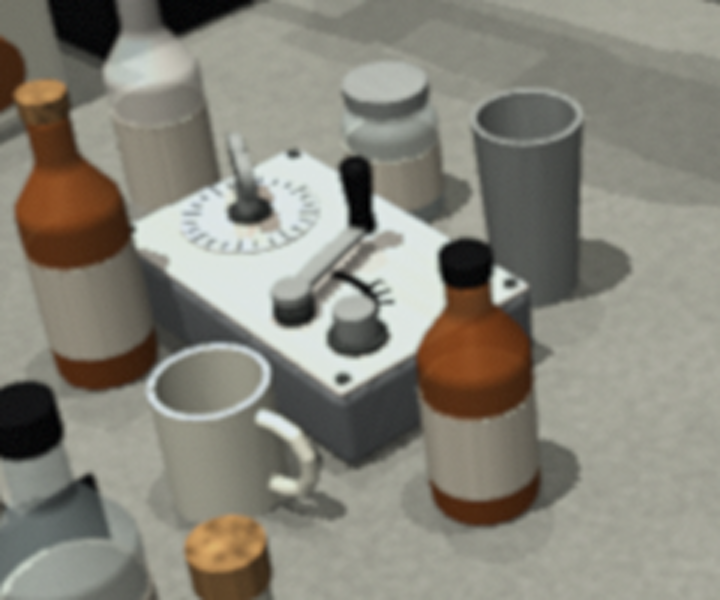

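```bash
cat >> h.py <<'E'
def go(tgt,psi=None):
    "shift in tool axes to world tgt, and cw turn needed"
    s=read_state();Rm=R.from_rotvec(s["orientation"]).as_matrix()
    p0=np.degrees(np.arctan2(Rm[1,0],Rm[0,0]))
    print("shift",np.round(Rm.T@(np.array(tgt)-s["position"]),4),"psi",round(p0,1),"az",None if psi is None else round(p0-psi,1),"tilt",np.round(Rm[:,2],3))
E
python3 - <<'E'
from h import *
from scipy.optimize import least_squares
np.set_printoptions(precision=4,suppress=True)
s=grab_frame("scene");t=grab_frame("top")
L=[(-.08,.13),(-.08,-.13),(.08,-.13),(.08,.13)]
obs=[]
c=lambda x,y:(x/3.3+310,y/3.3+120)
for l,px in zip([(.08,.13),(.08,-.13),(-.08,-.13),(-.08,.13)],[(177,179),(545,208),(530,430),(158,398)]):obs.append((t,(*l,.065),c(*px)))
obs+=[(t,(.05,.045,.09),c(297,217)),(t,(.037,.093,.091),c(225,227))]
obs+=[(s,(.08,.13,.065),(352/3+100,393/3+140)),(s,(-.08,.13,.065),(528/3+100,285/3+140)),(s,(.037,.093,.091),(355/3+100,310/3+140))]
def W(p,l):
    a=p[2];return [p[0]+np.cos(a)*l[0]-np.sin(a)*l[1],p[1]+np.sin(a)*l[0]+np.cos(a)*l[1],l[2]]
f=lambda p:np.concatenate([proj(q,W(p,l))[0]-px for q,l,px in obs])
r=least_squares(f,[.57,-.118,-.09],loss="soft_l1");p=r.x
print(p[:2],np.degrees(p[2]),np.round(f(p).reshape(-1,2),1).tolist())
a=np.radians(200)
for n,l in dict(key=(0,-.075,.105),pivot=(.05,.045,.065),button=(.037,.093,.091),handle=(.05+.085*np.cos(a),.045+.085*np.sin(a),.113)).items():print(n,np.array(W(p,l)))
h=tri(ray(s,(217.8,204)),ray(t,(414.2,217.5)));print("handle tri",h)
k=tri(ray(s,(180,195.3)),ray(t,(451.5,207.2)));print("key tri",k)
e=[atz(t,c(*q),.122) for q in((443,268),(527,308))];d=e[0]-e[1];print("blade psi",np.degrees(np.arctan2(d[1],d[0])),(e[0]+e[1])/2,np.linalg.norm(d))
go((.5435,-.101,.29),15)
E
```

```text
[ 0.5678 -0.1187] -4.793417201813095 [[-1.9, -1.4], [0.1, -0.7], [2.4, 0.9], [-1.3, 0.6], [-0.2, -0.5], [-0.2, 0.2], [-3.7, 0.1], [1.9, -1.3], [-0.4, -2.3]]
key [ 0.5615 -0.1935  0.105 ]
pivot [ 0.6214 -0.0781  0.065 ]
button [ 0.6124 -0.0291  0.091 ]
handle [ 0.5393 -0.1003  0.113 ]
handle tri [ 0.5425 -0.1031  0.1091]
key tri [ 0.5669 -0.186   0.1091]
blade psi 63.52764144620643 [ 0.5631 -0.1936  0.122 ] 0.05949105408251641
shift [ 0.508  -0.3819 -0.0417] psi 12.7 az -2.3 tilt [-0.  0. -1.]
```

Call:
{"api": "play_rows", "payload": {"targets": "0 0 -0.045 0 0 0 0.05;0.045 -0.034 0 0 0 0 0.05;0.045 -0.034 0 0 0 0 0.05;0.045 -0.034 0 0 0 0 0.05;0.045 -0.034 0 0 0 0 0.05;0.045 -0.034 0 0 0 0 0.05;0.045 -0.034 0 0 0 0 0.05;0.045 -0.034 0 0 0 0 0.05;0.045 -0.034 0 0 0 0 0.05;0.045 -0.034 0 0 0 0 0.05"}}

```text
clock: 2.55
position: [0.4608, -0.1962, 0.2936]
orientation: [3.122, 0.348, 0.001]
force: [0.8, -0.8, 1.3]
finger_gap: 0.0502
finger_force: 0.0
```

Call:
{"api": "play_rows", "payload": {"targets": "0.05 -0.038 0 0 0 -2.3 0.05;0.05 -0.038 0 0 0 0 0.05;0 0 0.03 0 0 0 0.05;0 0 0.03 0 0 0 0.05;0 0 0.03 0 0 0 0.05;0 0 0.01 0 0 0 0.05;0 0 0 0 0 0 0.05;0 0 0 0 0 0 0.05;0 0 0 0 0 0 0.05;0 0 0 0 0 0 0.05"}}

```text
clock: 3.8
position: [0.5387, -0.1006, 0.1942]
orientation: [3.114, 0.41, 0.002]
force: [-0.3, -0.5, -0.4]
finger_gap: 0.05
finger_force: 0.0
```

Run:
```python
from h import *
s=grab_frame("scene");t=grab_frame("top")
a=cv2.cvtColor(s["color"],4)[130:330,100:340];b=cv2.cvtColor(t["color"],4)[120:300,310:530]
cv2.imwrite("pics/c1.png",np.hstack([cv2.resize(a,(400,333)),cv2.resize(b,(400,333))]))
print(read_state()["position"]);go((.541,-.102,.115),15)
for f in(s,t):print(proj(f,[(.541,-.102,.113),(.541,-.102,.135)]))
```

```text
[ 0.53845108 -0.10050325  0.19373828]
shift [0.002  0.0021 0.0787] psi 15.0 az 0.0 tilt [ 0.001 -0.    -1.   ]
[[217.8708308  202.05659081]
 [216.61031783 192.56630028]]
[[413.61560765 218.17299295]
 [415.61918053 215.79779564]]
```

View pics/c1.png

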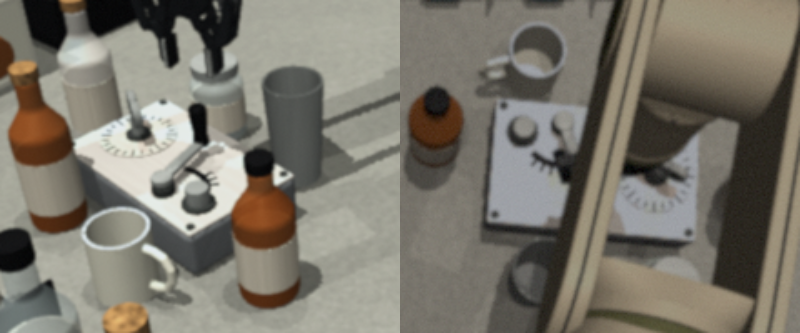

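Call:
{"api": "play_rows", "payload": {"targets": "0.002 0.002 0.02 0 0 0 0.05;0 0 0.02 0 0 0 0.05;0 0 0.02 0 0 0 0.05;0 0 0.02 0 0 0 0.05;0 0 0 0 0 0 0.05;0 0 0 0 0 0 0.015;0 0 0 0 0 0 0.015;0 0 0 0 0 0 0.015;0 0 0 0 0 0 0.015;0 0 0 0 0 0 0.015"}}

```text
clock: 5.15
position: [0.5407, -0.0997, 0.1145]
orientation: [-3.111, -0.411, -0.0]
force: [-4.9, 11.4, 6.0]
finger_gap: 0.0182
finger_force: 58.4
```

Call:
{"api": "play_rows", "payload": {"targets": "0.0005 -0.0092 0 0 0 6.2 0.015;0.0005 -0.0092 0 0 0 6.2 0.015;0.0005 -0.0092 0 0 0 6.2 0.015;0.0005 -0.0092 0 0 0 6.2 0.015;0.0005 -0.0092 0 0 0 6.2 0.015;0.0005 -0.0092 0 0 0 6.2 0.015;0.0005 -0.0092 0 0 0 6.2 0.015;0.0005 -0.0092 0 0 0 6.2 0.015;0.0005 -0.0092 0 0 0 6.2 0.015;0 0 0 0 0 0 0.015"}}

```text
clock: 6.4
position: [0.5581, -0.022, 0.1146]
orientation: [-2.943, 1.094, 0.003]
force: [-9.4, 8.4, 8.5]
finger_gap: 0.0189
finger_force: 59.3
```

Run:
```python
from h import *
s=read_state();d=s["position"][:2]-np.array([.6214,-.0781])
print(s["position"],np.hypot(*d),"lever",np.radians(195.2)-np.arctan2(d[1],d[0])%(2*np.pi),s["force"],s["wrist_torque"],s["finger_gap"])
```

```text
[ 0.55810961 -0.0219564   0.11455531] 0.08460364916641806 lever 0.990920641594562 [-9.41496133  8.35150129  8.48977143] [1.3786788  1.42838342 0.41983557] 0.01886583528218184
```

Call:
{"api": "play_rows", "payload": {"targets": "0 0 0 0 0 0 0.05;0 0 0 0 0 0 0.05;0 0 0 0 0 0 0.05;0 0 0 0 0 0 0.05;0 0 -0.03 0 0 0 0.05;0 0 -0.03 0 0 0 0.05;0 0 -0.03 0 0 0 0.05;0 0 -0.03 0 0 -8 0.05;0 0 0 0 0 -10 0.05;0 0 0 0 0 -10 0.05"}}

```text
clock: 7.65
position: [0.5589, -0.0243, 0.2341]
orientation: [3.123, -0.341, 0.002]
force: [0.4, -0.2, -0.2]
finger_gap: 0.0497
finger_force: 0.0
```

Run:
```python
from h import *
s=grab_frame("scene");t=grab_frame("top")
a=cv2.cvtColor(s["color"],4)[130:330,100:340];b=cv2.cvtColor(t["color"],4)[120:300,310:530]
cv2.imwrite("pics/c2.png",np.hstack([cv2.resize(a,(400,333)),cv2.resize(b,(400,333))]))
for n in("lever_handle","key_grip"):
  for f,m in((s,"s"),(t,"t")):
    for q in place_of(f,n)[:2]:
      px=(q["centre"][1]*640,q["centre"][0]*480);x=atz(f,px,.113 if n[0]=="l" else .105);d=x-[.6214,-.0781,0];print(n,m,round(q["p"],2),x,"lever",np.radians(195.2)-np.arctan2(d[1],d[0])%(2*np.pi))
go((.5635,-.191,.21),63.5);print(read_state()["joint_pos"])
```

```text
lever_handle s 0.74 [ 0.55300737 -0.02888063  0.113     ] lever 0.8890885257602426
lever_handle t 0.56 [ 0.55351285 -0.02821964  0.113     ] lever 0.8989622129854675
lever_handle t 0.44 [ 0.65096537 -0.18017966  0.113     ] lever -1.5874226789251824
key_grip s 0.74 [ 0.55868829 -0.190664    0.105     ] lever -0.7972127332406092
key_grip s 0.19 [ 0.52394051 -0.07954923  0.105     ] lever 0.2504210811415537
key_grip t 0.47 [ 0.56176574 -0.18198136  0.105     ] lever -0.7843777839734636
shift [0.0424 0.1614 0.0231] psi -13.0 az -76.5 tilt [-0.  0. -1.]
[-1.35016815e-01  2.73814317e-02  1.62431174e+00  2.27354206e-05
  1.49014517e+00  1.66237305e+00]
```

View pics/c2.png

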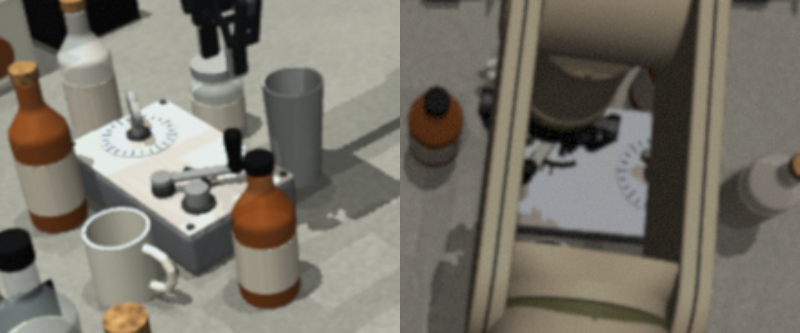

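Call:
{"api": "play_rows", "payload": {"targets": "0.0106 0.0404 0 0 0 0 0.05;0.0106 0.0404 0 0 0 0 0.05;0.0106 0.0404 0 0 0 0 0.05;0.0106 0.0404 0 0 0 0 0.05;0 0 0 0 0 -10.5 0.05;0 0 0 0 0 -10.5 0.05;0 0 0 0 0 -10.5 0.05;0 0 0 0 0 -10.5 0.05;0 0 0 0 0 -10.5 0.05;0 0 0 0 0 -10.5 0.05"}}

```text
clock: 9.2
position: [0.564, -0.1911, 0.2331]
orientation: [-2.842, -1.338, 0.0]
force: [-0.2, -0.1, -0.5]
finger_gap: 0.0498
finger_force: 0.0
```

Call:
{"api": "play_rows", "payload": {"targets": "0 0 0 0 0 -10.5 0.05;0 0 0 0 0 -3 0.05;0 0 0.01 0 0 0 0.05;0 0 0.02 0 0 0 0.05;0 0 0.02 0 0 0 0.05;0 0 0.02 0 0 0 0.05;0 0 0 0 0 0 0.05;0 0 0 0 0 0 0.05;0 0 0 0 0 0 0.05;0 0 0 0 0 0 0.05"}}

```text
clock: 10.45
position: [0.5646, -0.1914, 0.1643]
orientation: [2.667, 1.657, 0.001]
force: [-0.1, -0.6, 0.8]
finger_gap: 0.0497
finger_force: 0.0
```

Run:
```python
from h import *
s=grab_frame("scene")
a=cv2.cvtColor(s["color"],4)[130:260,100:260]
cv2.imwrite("pics/c3.png",cv2.resize(a,None,fx=4,fy=4,interpolation=2))
go((.5625,-.191,.106),63.5);print(read_state()["joint_pos"])
```

```text
shift [-0.0006 -0.002   0.0581] psi 63.7 az 0.2 tilt [ 0.001 -0.001 -1.   ]
[-4.12760252e-01  1.71838877e-01  1.59814156e+00  5.93659963e-06
  1.37034966e+00  4.61374374e-02]
```

View pics/c3.png

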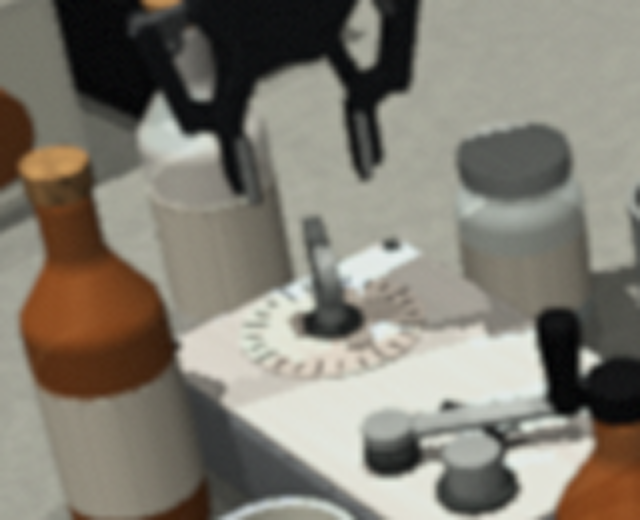

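Call:
{"api": "play_rows", "payload": {"targets": "0 -0.001 0.02 0 0 0 0.05;0 0 0.02 0 0 0 0.05;0 0 0.017 0 0 0 0.05;0 0 0 0 0 0 0.05;0 0 0 0 0 0 0.05;0 0 0 0 0 0 0.003;0 0 0 0 0 0 0.003;0 0 0 0 0 0 0.003;0 0 0 0 0 0 0.003;0 0 0 0 0 0 0.003"}}

```text
clock: 11.75
position: [0.5641, -0.1911, 0.1074]
orientation: [2.667, 1.657, 0.002]
force: [1.7, -1.5, 5.5]
finger_gap: 0.0115
finger_force: 58.9
```

Run:
```python
from h import *
s=read_state();print(s["force"],s["wrist_torque"],s["finger_gap"])
```

```text
[ 1.67658412 -1.50640269  5.52326969] [-0.20671861 -0.39343186  0.10054664] 0.011513965016793746
```

Call:
{"api": "play_rows", "payload": {"targets": "0 0 0 0 0 9 0.003;0 0 0 0 0 9 0.003;0 0 0 0 0 9 0.003;0 0 0 0 0 9 0.003;0 0 0 0 0 9 0.003;0 0 0 0 0 9 0.003;0 0 0 0 0 9 0.003;0 0 0 0 0 9 0.003;0 0 0 0 0 9 0.003;0 0 0 0 0 0 0.003"}}

```text
clock: 13.0
position: [0.5647, -0.1925, 0.1075]
orientation: [3.103, -0.476, 0.007]
force: [6.3, -6.7, 1.0]
finger_gap: 0.0111
finger_force: 58.6
```

Run:
```python
from h import *
s=read_state();print(s["position"],s["force"],s["wrist_torque"],s["finger_gap"],s["joint_pos"][5]);go((.5625,-.191,.106),63.5)
```

```text
[ 0.56469862 -0.19251033  0.10753411] [ 6.26119539 -6.67343522  1.00618633] [-1.26407167 -0.95882788  0.13658743] 0.011076659098943974 1.462174269625355
shift [-0.0026 -0.0008  0.0015] psi -17.4 az -80.9 tilt [ 0.004 -0.003 -1.   ]
```

Call:
{"api": "play_rows", "payload": {"targets": "0 0 0 0 0 9 0.003;0 0 0 0 0 9 0.003;0 0 0 0 0 9 0.003;0 0 0 0 0 9 0.003;0 0 0 0 0 9 0.003;0 0 0 0 0 9 0.003;0 0 0 0 0 5 0.003;0 0 0 0 0 0 0.003;0 0 0 0 0 0 0.003;0 0 0 0 0 0 0.003"}}

```text
clock: 14.25
position: [0.5639, -0.1933, 0.1075]
orientation: [2.468, -1.94, 0.007]
force: [1.7, -10.2, 4.0]
finger_gap: 0.0114
finger_force: 58.9
```

Run:
```python
from h import *
s=read_state();print(s["position"],s["force"],s["wrist_torque"],s["finger_gap"],s["joint_pos"][5]);go((.5625,-.191,.106),63.5)
```

```text
[ 0.5638514  -0.1933203   0.10747455] [  1.66106919 -10.2349744    4.00009953] [-1.81441308 -0.24539284  0.07616894] 0.011373677493577497 2.489523536219213
shift [-0.0026  0.0008  0.0015] psi -76.3 az -139.8 tilt [ 0.002 -0.004 -1.   ]
```

Call:
{"api": "play_rows", "payload": {"targets": "0 0 0 0 0 0 0.05;0 0 0 0 0 0 0.05;0 0 0 0 0 0 0.05;0 0 -0.025 0 0 0 0.05;0 0 -0.025 0 0 0 0.05;0 0 -0.01 0 0 0 0.05;0 0 0 0 0 -10.5 0.05;0 0 0 0 0 -10.5 0.05;0 0 0 0 0 -10.5 0.05;0 0 0 0 0 -10.5 0.05"}}

```text
clock: 15.5
position: [0.5627, -0.1903, 0.1653]
orientation: [-3.005, 0.917, 0.002]
force: [-0.3, 0.5, -0.5]
finger_gap: 0.0498
finger_force: 0.0
```

Call:
{"api": "play_rows", "payload": {"targets": "0 0 0 0 0 -10.5 0.05;0 0 0 0 0 -10.5 0.05;0 0 0 0 0 -10.5 0.05;0 0 0 0 0 -10.5 0.05;0 0 0 0 0 -10.5 0.05;0 0 0 0 0 -10.5 0.05;0 0 0 0 0 -10.5 0.05;0 0 0 0 0 -10.5 0.05;0 0 0 0 0 -10.5 0.05;0 0 0 0 0 -10.5 0.05"}}

```text
clock: 16.75
position: [0.5627, -0.1903, 0.1653]
orientation: [-2.556, -1.825, 0.001]
force: [0.3, 0.6, 0.5]
finger_gap: 0.05
finger_force: 0.0
```

Run:
```python
from h import *
s=grab_frame("scene")
a=cv2.cvtColor(s["color"],4)[130:260,100:260]
cv2.imwrite("pics/c4.png",cv2.resize(a,None,fx=4,fy=4,interpolation=2))
go((.564,-.192,.107),-76.3);print(read_state()["joint_pos"])
for k in(-76.3,-68,-60):
  d=.031*np.array([np.cos(np.radians(k)),np.sin(np.radians(k)),0]);c=np.array([.5625,-.192,.122])
  print(k,((proj(s,[c+d,c-d])-[100,130])*4).round())
```

```text
shift [-0.0012  0.0018  0.0583] psi 71.6 az 147.9 tilt [-0.001  0.001 -1.   ]
[-4.12533259e-01  1.68148816e-01  1.60002205e+00  3.82939231e-05
  1.37494415e+00 -9.14519718e-02]
-76.3 [[267. 220.]
 [367. 246.]]
-68 [[262. 224.]
 [371. 241.]]
-60 [[258. 228.]
 [375. 237.]]
```

View pics/c4.png

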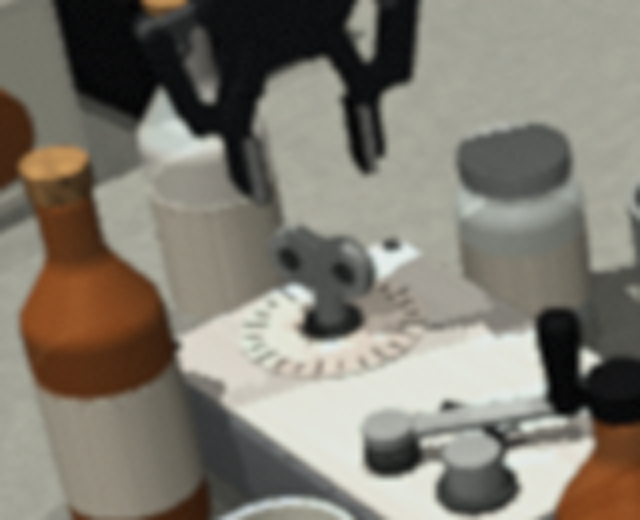

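Call:
{"api": "play_rows", "payload": {"targets": "0 0 0 0 0 -10.5 0.05;0 0 0 0 0 -10.5 0.05;0 0 0 0 0 -10.5 0.05;0 -0.001 0.02 0 0 -2 0.05;0 0 0.02 0 0 0 0.05;0 0 0.018 0 0 0 0.05;0 0 0 0 0 0 0.05;0 0 0 0 0 0 0.003;0 0 0 0 0 0 0.003;0 0 0 0 0 0 0.003"}}

```text
clock: 18.05
position: [0.5632, -0.1911, 0.1096]
orientation: [1.928, 2.477, 0.001]
force: [1.5, 0.3, 3.1]
finger_gap: 0.0104
finger_force: 58.6
```

Call:
{"api": "play_rows", "payload": {"targets": "0 0 0 0 0 0 0.003;0 0 0 0 0 0 0.003;0 0 0 0 0 6 0.003;0 0 0 0 0 6 0.003;0 0 0 0 0 6 0.003;0 0 0 0 0 6 0.003;0 0 0 0 0 6 0.003;0 0 0 0 0 0 0.003;0 0 0 0 0 0 0.003;0 0 0 0 0 0 0.003"}}

```text
clock: 19.3
position: [0.5637, -0.1912, 0.1096]
orientation: [2.502, 1.895, 0.003]
force: [5.7, 0.1, 3.6]
finger_gap: 0.0103
finger_force: 59.2
```

Run:
```python
from h import *
s=read_state();print(s["position"],s["force"],s["wrist_torque"],s["finger_gap"],s["joint_pos"][5]);go((.5625,-.191,.106),105)
```

```text
[ 0.56370717 -0.19115657  0.10960103] [5.7435805  0.10313619 3.6071853 ] [ 0.14604491 -0.93425814  0.0702229 ] 0.010326831396905819 -0.13891925112343712
shift [-0.0002 -0.0012  0.0036] psi 74.3 az -30.7 tilt [ 0.004 -0.001 -1.   ]
```

Call:
{"api": "play_rows", "payload": {"targets": "0 0 0 0 0 5 0.003;0 0 0 0 0 5 0.003;0 0 0 0 0 5 0.003;0 0 0 0 0 5 0.003;0 0 0 0 0 0 0.003;0 0 0 0 0 0 0.003;0 0 0 0 0 0 0.003;0 0 0 0 0 0 0.003;0 0 0 0 0 0 0.003;0 0 0 0 0 0 0.003"}}

```text
clock: 20.55
position: [0.5641, -0.1913, 0.1096]
orientation: [2.793, 1.431, 0.005]
force: [7.1, -0.6, 1.5]
finger_gap: 0.0097
finger_force: 59.4
```

```bash
cat > r.py <<'E'
from h import *
s=read_state();print(s["position"],s["force"],s["wrist_torque"],s["finger_gap"],s["joint_pos"][5]);go((.5625,-.191,.106),105)
E
python3 r.py
```

```text
[ 0.56406049 -0.19131977  0.10962998] [ 7.07976325 -0.55231057  1.52645053] [ 0.04956557 -1.217211    0.12683675] 0.009682294054230574 0.21008581812597094
shift [-0.0007 -0.0015  0.0036] psi 54.3 az -50.7 tilt [ 0.004 -0.001 -1.   ]
```

Still free (189° so far).

Call:
{"api": "play_rows", "payload": {"targets": "0 0 0 0 0 5 0.003;0 0 0 0 0 5 0.003;0 0 0 0 0 5 0.003;0 0 0 0 0 5 0.003;0 0 0 0 0 0 0.003;0 0 0 0 0 0 0.003;0 0 0 0 0 0 0.003;0 0 0 0 0 0 0.003;0 0 0 0 0 0 0.003;0 0 0 0 0 0 0.003"}}

```text
clock: 21.8
position: [0.5652, -0.1902, 0.1102]
orientation: [2.997, 0.932, 0.009]
force: [9.8, 3.1, 3.9]
finger_gap: 0.0103
finger_force: 181.9
```

```bash
python3 r.py
```

```text
[ 0.56521456 -0.19016651  0.11016681] [9.76352177 3.11830555 3.86962452] [ 1.10740807 -2.18593274  3.40503788] 0.01034217234320113 0.5558309181966169
shift [-0.0027 -0.0009  0.0042] psi 34.5 az -70.5 tilt [ 0.006 -0.001 -1.   ]
```

Call:
{"api": "play_rows", "payload": {"targets": "0 0 0 0 0 -2 0.05;0 0 0 0 0 0 0.05;0 0 0 0 0 0 0.05;0 0 0 0 0 0 0.05;0 0 -0.03 0 0 0 0.05;0 0 -0.03 0 0 0 0.05;0 0 -0.03 0 0 0 0.05;0 0 0 0 0 0 0;0 0 0 0 0 0 0;0 0 0 0 0 0 0"}}

```text
clock: 23.05
position: [0.5613, -0.1906, 0.1965]
orientation: [-2.984, -0.975, 0.003]
force: [-0.1, 0.2, -0.3]
finger_gap: -0.0001
finger_force: 0.0
```

Run:
```python
from h import *
s=grab_frame("scene");t=grab_frame("top")
for n in("release_top","lever_handle"):
  for f in (s,t):
    for q in place_of(f,n)[:2]:
      px=(q["centre"][1]*640,q["centre"][0]*480);print(n,round(q["p"],2),np.round(px),atz(f,px,.091 if n[0]=="r" else .113))
print(atz(s,(218.25,241.75),.091))
a=cv2.cvtColor(s["color"],4)[130:260,100:260]
cv2.imwrite("pics/c5.png",cv2.resize(a,None,fx=4,fy=4,interpolation=2))
go((.613,-.031,.19),0)
c=np.array([.5625,-.192,.122])
for k in(34,44,50,56,62):
  d=.031*np.array([np.cos(np.radians(k)),np.sin(np.radians(k)),0])
  print(k,((proj(s,[c+d,c-d])-[100,130])*4).round().tolist())
```

```text
release_top 0.58 [215. 243.] [ 0.62016614 -0.02859184  0.091     ]
release_top 0.67 [378. 186.] [ 0.61967759 -0.03004788  0.091     ]
lever_handle 0.73 [241. 220.] [ 0.55845499 -0.02102356  0.113     ]
lever_handle 0.64 [380. 216.] [ 0.54640508 -0.02892023  0.113     ]
[ 0.61356663 -0.02716269  0.091     ]
shift [ 0.1355 -0.0989  0.0079] psi 36.2 az 36.2 tilt [-0.001  0.    -1.   ]
34 [[299.0, 264.0], [333.0, 202.0]]
44 [[310.0, 264.0], [323.0, 202.0]]
50 [[316.0, 264.0], [316.0, 202.0]]
56 [[323.0, 263.0], [310.0, 203.0]]
62 [[329.0, 262.0], [304.0, 204.0]]
```

View pics/c5.png

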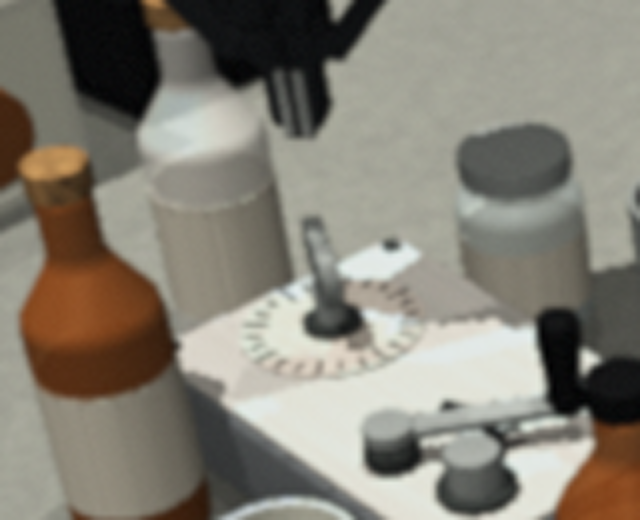

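Call:
{"api": "play_rows", "payload": {"targets": "0.0348 -0.0247 0 0 0 0 0;0.0348 -0.0247 0 0 0 0 0;0.0348 -0.0247 0 0 0 0 0;0.0348 -0.0247 0 0 0 0 0;0 0 0 0 0 0 0;0 0 0.03 0 0 0 0;0 0 0.03 0 0 0 0;0 0 0.012 0 0 0 0;0 0 0 0 0 0 0;0 0 0 0 0 0 0"}}

```text
clock: 24.6
position: [0.6171, -0.0294, 0.1279]
orientation: [2.985, 0.975, 0.003]
force: [0.5, 0.1, 1.6]
finger_gap: -0.0001
finger_force: 0.0
```

Run:
```python
from h import *
s=grab_frame("scene")
a=cv2.cvtColor(s["color"],4)[150:280,140:300]
cv2.imwrite("pics/c6.png",cv2.resize(a,None,fx=4,fy=4,interpolation=2))
go((.616,-.029,.1),0);print(read_state()["force"])
```

```text
shift [-0.0009 -0.001   0.0281] psi 36.2 az 36.2 tilt [ 0.003 -0.    -1.   ]
[ 0.21577542 -0.50104468 -0.28086666]
```

View pics/c6.png

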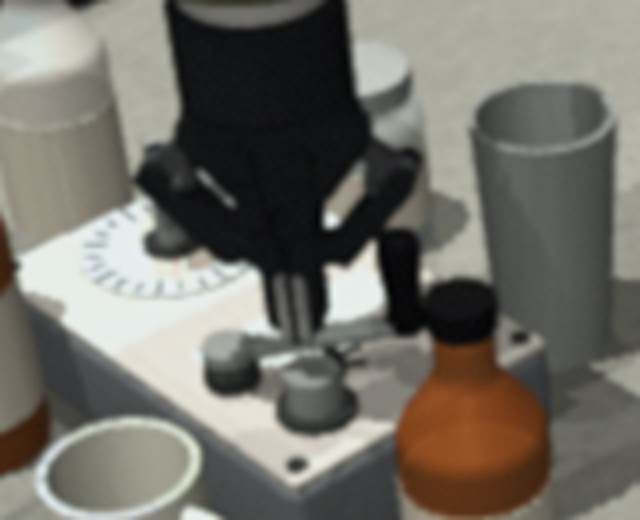

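Call:
{"api": "play_rows", "payload": {"targets": "0 -0.003 0 0 0 0 0;0 0 0.01 0 0 0 0;0 0 0.008 0 0 0 0;0 0 0.003 0 0 0 0;0 0 0.003 0 0 0 0;0 0 0.003 0 0 0 0;0 0 0.002 0 0 0 0;0 0 0 0 0 0 0;0 0 0 0 0 0 0;0 0 0 0 0 0 0"}}

```text
clock: 25.9
position: [0.6145, -0.0263, 0.0986]
orientation: [-2.986, -0.976, -0.0]
force: [-6.9, 2.0, 13.4]
finger_gap: -0.0001
finger_force: 6.1
```

```bash
cat > l.py <<'E'
from h import *
s=grab_frame("scene");t=grab_frame("top")
for f in (s,t):
    for q in place_of(f,"lever_handle")[:2]:
      px=(q["centre"][1]*640,q["centre"][0]*480);print(round(q["p"],2),np.round(px),atz(f,px,.113))
print(read_state()["force"],read_state()["position"])
E
python3 l.py
```

```text
0.61 [412. 219.] [ 0.53826915 -0.09892694  0.113     ]
[-5.91804857  2.10602857 11.97182829] [ 0.61447533 -0.02630322  0.09865452]
```

Button bottomed (12 N) and the lever is back at rest. Lift off.

Call:
{"api": "play_rows", "payload": {"targets": "0 0 -0.01 0 0 0 0;0 0 -0.02 0 0 0 0;0 0 -0.03 0 0 0 0;0 0 -0.04 0 0 0 0;0 0 -0.04 0 0 0 0;0 0 0 0 0 0 0;0 0 0 0 0 0 0;0 0 0 0 0 0 0;0 0 0 0 0 0 0;0 0 0 0 0 0 0"}}

```text
clock: 27.35
position: [0.6141, -0.0265, 0.2365]
orientation: [-2.986, -0.976, 0.002]
force: [-0.1, 0.7, 0.4]
finger_gap: 0.0001
finger_force: 0.0
```

```bash
python3 l.py
python3 - <<'E'
from h import *
s=grab_frame("scene");a=cv2.cvtColor(s["color"],4)[130:260,100:260]
cv2.imwrite("pics/c7.png",cv2.resize(a,None,fx=4,fy=4,interpolation=2))
E
```

```text
0.79 [220. 203.] [ 0.54105407 -0.09646979  0.113     ]
[ 0.72016072 -0.04144617  0.89289222] [ 0.61436373 -0.02654272  0.2371556 ]
```

View pics/c7.png

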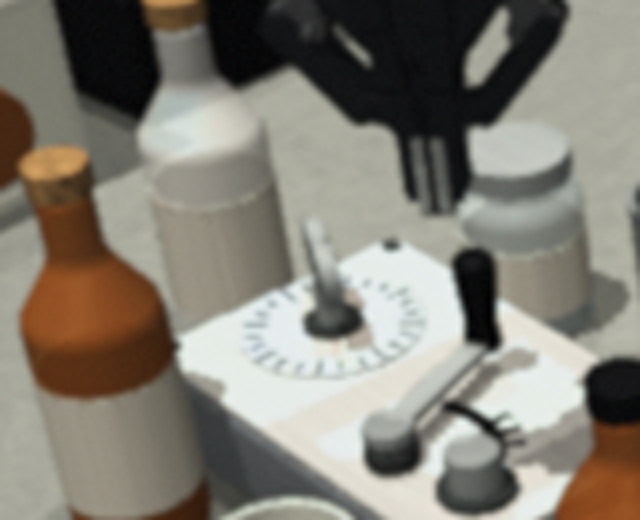

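The lever (handle at 475,290) is at rest, the button (473,450) is up, the key hasn't moved since winding and nothing has been disturbed.

```bash
python3 -c "
from cell import *
print(close_job())"
```

```text
the job is handed in; nothing more can be done
None
```

I handed the job in at about 27 s: brake set to its last notch, key wound until it stalled against its stop, release button bottomed so the lever sprang back to rest, and the gripper clear with no bottles moved; the key being on its last click is inferred from the stall, and no verdict came back.

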